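# Hang the parts basket on the drain stand

### The arm

A 6-joint arm with a two-finger parallel gripper is mounted at the origin on the work surface. World frame = base frame: x ahead of the robot, y to its left, z up, the work surface at z = 0. Lengths are in m, angles in rad, forces in N, time in s.
With the tool pointing down it reaches from about 0.35 to 0.85 m from the base axis. Payload 8.1 kg.
Tool frame: the origin (TCP) lies on the centre line of the jaws, within the pads' length; the fingertips stand robot.tips_ahead ahead of it and the grasp point (between the pads) lies 6 mm ahead of it (robot.tips_ahead is the distance from the TCP to the fingertips, in m); z points along the fingers, y is the line along which they close (so a half turn about z gives the same grasp; the last joint's range is limited). The gripper opens to 93 mm and grips with 3 to 60 N. Pads are 15 mm wide; open, the fingers measure 128 mm over their backs; the gripper's body (75 mm by 188 mm) begins 65 mm behind the grasp point.
Start: joints at [-1.205, 0.13, 1.488, -0, 1.523, -0.085], TCP at [0.261, -0.54, 0.244] pointing down, gripper open.
Joint ranges: [-2.96, 2.96], [-0.89, 2.26], [0.02, 2.5], [-1.34, 4.48], [0, 2.73], [-2.66, 2.66]. Speed limits (rad/s): [2.39, 2.39, 2.79, 3.14, 3.14, 3.14].

### API

Orientations are given as a rotation vector (axis times angle).
In Python, from plant import robot gives the robot as it stands.
- The arm moves only by the tool apply_moves, never from a script. Its arguments are lists of equal length, an entry for each row: "delta_pos": the shift along the tool's x, y, z in cm, a list of three; "twist": the turn about the tool's z in rad. A call has 1 to 8 rows; each row shifts and turns the commanded pose from where the row before left it, along the tool's axes as they then stand; what a row does not reach is not made up. A row lasts 1/8 s, in which the tool goes at most 62.5 mm and 10.7 degrees, less where a joint would pass 70% of its speed; a pose out of reach is approached as far as the arm can. A call with a gripper value outside its range is refused whole. "gripper" is the finger opening in cm, from 0 to 9.3, set as the call begins (left out, the last holds). The fingers move at their own pace and stop on an object; "squeeze" is the grip in N (left out, the last holds). Time passes only in rows, so rows that do not move let the fingers close. It gives the time, the measured TCP pose, the force, the opening and the grip force at its end, in the units of the state.
- robot.read_state(): the state, without advancing time (a new reading comes with each control period).
- robot.read_camera(name): name is "side" or "top" or "wrist"; returns a dict with "frame" (400x640x3 uint8, red, green, blue), "vertical_fov" (degrees; the focal length in pixels is half the picture's height over the tangent of half this angle, whatever the lens; pixels are square), "cx", "cy" (the principal point, pixels), "R" (3x3) and "t" (3): a world point X has camera coordinates R X + t. Camera axes: x right, y down, z forward; pixel columns grow to the right and rows downward; lengths in m; the calibration is good to about 2 mm. The wrist camera is an equidistant fisheye: a pixel r from the principal point sees the ray r / f radians off the axis. A picture is of the moment at which its call begins. There is no depth.
- robot.close_job(): hands the job in; it is judged then, once.
The state is a dict: "t": time; "q": joint angles; "dq": joint speeds; "joint_torque": joint torques, N m; "tool_pos": TCP position; "orientation": TCP orientation; "force": force on the tool from outside, world axes, zero at the start; "wrist_torque": the same for the moment, N m; "opening": finger opening in m; "gripper_force": force on a finger pad.
Only numpy, scipy, OpenCV 4.12 (cv2) and the standard library are available. Lean on these libraries where they do the work, as an engineer would, in place of code of your own. Each camera call takes 0.05 s, during which the arm holds its last target. There are 200 camera calls.

### The job

Swing the drain stand's hook arm all the way round to its stop, over the blue drip pan, then lock it there by dropping the red-headed pin fully home through the hole in the arm's orange lug into the socket below. Then hang the wire basket by its handle on the hook, keeping it upright with both turned parts inside, and let it come to rest. Leave the other pins, the loose parts, the bottle and the scanner where they are.

Things in the scene. Friction and masses are not known exactly. Their poses are not given: they have to be found in the camera images.
- stand: Fixed drain stand: cream base plate 130 x 150 mm, steel post 28 mm thick, in front of it a blue drip pan (130 x 116 x 25 mm high, centred 130 mm from the post along this frame's -x). Origin at table height on the post's axis, which is the arm's hinge axis; z up; -x points from the post over the pan. Only the hook's tip is higher than 180 mm.
- hook_arm (a joint): Angle (rad) of the hook arm about the upright post: 0 = against its stop, pointing along the stand's -x over the pan; positive = swung away towards the stand's -y side (starts 0.6 to 1.15, limit 1.3). It stays where left and moves with a push of about 2 N. The arm is a round steel bar 8 mm thick, centre line 172 mm above the table from the post out to radius 85 mm.
- hook_seat (a point): Top of the bar at the hook's lowest point, where the handle should hang: 130 mm from the post's axis, 167 mm above the table (from radius 85 mm the bar dips 9 mm to here, then turns up to the tip). Moves with the arm.
- hook_tip (a point): Top of the hook's upturned tip, 152 mm from the post's axis, 194 mm above the table. Moves with the arm.
- lug_hole (a point): Mouth centre of the vertical through hole (11.5 mm wide) in the arm's orange lug: 36 x 36 x 12 mm, top face and this point 172 mm above the table, 55 mm from the post's axis, square to the bar (on the stand's +y side when the arm is at its stop). Moves with the arm; over the socket only at the stop.
- socket (a point): Centre of the mouth of the fixed socket's hole (11.5 mm wide, 28 mm deep, right through the grey block), 158 mm above the table, 55 mm from the post's axis along the stand's +y.
- lock_pin: The red-headed locking pin, standing at first in one of the three holes of the pin block: steel shank 8 mm thick and 40 mm long with a round foot, above it a red head 18 mm thick and 34 mm tall. Origin at the foot, z up along the pin (head from z = 40 to 74 mm). Fully home, the head rests on the orange lug and the foot is 132 mm above the table.
- pin_tip (a point): Foot of the locking pin (its origin).
- pin_block: Fixed aluminium block 46 x 146 x 45 mm with three holes 50 mm apart along its y axis, each holding a pin (red, black or blue head, in any order) whose head rests on the block. Origin at the centre of its underside.
- basket: Steel wire basket 100 (x) x 76 (y) mm, walls 45 mm high, floor 3 mm, low divider across the middle. Handle: 7 mm wire in the plane x = 0, rising from y = +-34 mm to 98 mm high and on to a peak at y = 0, centre line 112 mm high; the hook goes through below it along the basket's x, from either side. Origin at the centre of its underside, z up. About 0.4 kg with its parts.
- handle_under (a point): Underside of the handle wire at its peak, 108.5 mm above the basket's underside: the point that should rest on the hook seat.
- grip_block (a point): Centre of the yellow grip block fixed on top of the handle's peak: 18 mm (x) x 30 mm (y) x 42 mm tall, from 113.5 to 155.5 mm above the basket's underside.
- part_a: Turned steel part in one pocket of the basket, 32 mm across, 25 mm tall. Origin at the centre of its underside.
- part_b: The same kind of part in the basket's other pocket.
- black_pin: Bystander: pin like the locking pin, with a black head.
- blue_pin: Bystander: pin like the locking pin, with a blue head.
- loose_part_1: Bystander: loose turned part standing near the basket, 32 mm across, 25 mm tall.
- loose_part_2: Bystander: loose turned part standing near the pin block, same size.
- gauge_stand: Fixed obstacle on one side of the drain stand: dial gauge stand, base 80 mm across, thin column to 270 mm, its dial on an arm at 215 mm reaching 110 mm along its +x. Origin under the column.
- bottle: Bystander: white bottle with an orange cap, 50 mm across, 140 mm tall, on the other side of the drain stand.
- scanner: Bystander: black and orange hand scanner lying on the table in front of the robot, about 52 x 183 x 38 mm, longest along its y.
Mind the look-alikes: they are no part of the job. What is shaped like the basket but brown or turquoise is not meant.

How it is judged:
By the outcome, as a careful person would: the job done as asked, in the order asked, and still so for the second after the job is handed in, with the robot touching nothing.
It also fails if it takes over 67 s, if anything falls off the work surface, if the arm or the gripper's body presses on something with over 40 N, if the wrist force passes 120 N, or if a joint passes its speed limit or range.

## Working session

There is one attempt and no reset: what is moved stays moved. The work goes in short steps, Python scripts to look and compute and a tool call to move; the robot and the scene stay as the last step left them, time stands still between calls to the robot, and variables do not carry over. Pictures are saved under pics/ and viewed, at most 10 in all, crops included, and the job is handed in when it is done.

Besides the shell and the picture viewer there is one more tool, called after "Call:" as name([rows], argument=value, ...), one row to a line, values as JSON. apply_moves: Moves the arm, as the interface text tells. Its arguments: {"type":"object","properties":{"delta_pos":{"type":"array"},"twist":{"type":"array"},"gripper":{"type":"number"},"squeeze":{"type":"number"}},"required":["delta_pos","twist"]}

```bash
ls; mkdir -p pics
cat > h.py <<'E'
import numpy as np, cv2
from plant import robot
from scipy.spatial.transform import Rotation as Ro
def cam(n):
    c=robot.read_camera(n); c['f']=c['frame'].shape[0]/2/np.tan(np.radians(c['vertical_fov'])/2)
    c['R']=np.array(c['R']);c['t']=np.array(c['t']); return c
def ray(c,u,v,fish=False):
    d=np.array([u-c['cx'],v-c['cy']],float)
    if fish:
        r=np.hypot(*d);th=r/c['f'];k=np.sin(th)/r if r>0 else 0
        d=np.array([d[0]*k,d[1]*k,np.cos(th)])
    else: d=np.array([d[0]/c['f'],d[1]/c['f'],1])
    d=c['R'].T@d; return -c['R'].T@c['t'],d/np.linalg.norm(d)
def onz(c,u,v,z,fish=False):
    o,d=ray(c,u,v,fish); return o+d*(z-o[2])/d[2]
def proj(c,X):
    p=c['R']@np.array(X)+c['t']; return c['cx']+c['f']*p[0]/p[2], c['cy']+c['f']*p[1]/p[2]
def two(c1,p1,c2,p2):
    o1,d1=ray(c1,*p1);o2,d2=ray(c2,*p2)
    A=np.stack([d1,-d2],1);s=np.linalg.lstsq(A,o2-o1,rcond=None)[0]
    a,b=o1+s[0]*d1,o2+s[1]*d2; return (a+b)/2,np.linalg.norm(a-b)
def save(c,name): cv2.imwrite('pics/'+name,c['frame'][:,:,::-1])
E
python3 - <<'E'
from h import *
import pickle
s=robot.read_state();print(s, robot.tips_ahead)
C={n:cam(n) for n in('side','top')}
pickle.dump(C,open('c0.pkl','wb'))
for n in C: save(C[n],n+'0.png'); c=C[n];print(n,c['f'],c['cx'],c['cy'],-c['R'].T@c['t'],c['R'])
E
```

```text
pics
{'t': 0.0, 'q': array([-1.20542413e+00,  1.31187989e-01,  1.48927971e+00, -3.63942629e-05,
        1.52298208e+00, -8.53671743e-02]), 'dq': array([-0.00077258,  0.00113093,  0.00090308, -0.00031708, -0.0004211 ,
       -0.00138336]), 'joint_torque': array([ 5.26143631e-04, -5.59840071e+01, -4.91762710e+01,  7.68958731e-02,
        3.52295896e-02, -9.49344326e-05]), 'tool_pos': array([ 0.26121723, -0.53957167,  0.24257114]), 'orientation': array([-3.06035852e+00, -7.01634280e-01,  4.63347642e-04]), 'force': array([ 0.67062497, -0.88239332,  0.6299757 ]), 'wrist_torque': array([-0.0089772 ,  0.05072875,  0.02571169]), 'gripper_force': 0.0, 'opening': 0.0930946779905906} 0.025
side 367.33536945757993 320.3215872723675 201.15721180753334 [-0.11742788  0.64119034  0.80632413] [[-0.71177139 -0.7021965   0.01736534]
 [-0.4415301   0.42804956 -0.78855865]
 [ 0.5462899  -0.56894081 -0.61471432]]
top 367.6642736667962 320.4593106574897 193.58208562482065 [0.34089182 0.0059342  1.06475236] [[ 0.0148813  -0.99980784  0.0127601 ]
 [-0.98473529 -0.01686794 -0.17323938]
 [ 0.17342133 -0.00998729 -0.98479708]]
```

View pics/top0.png

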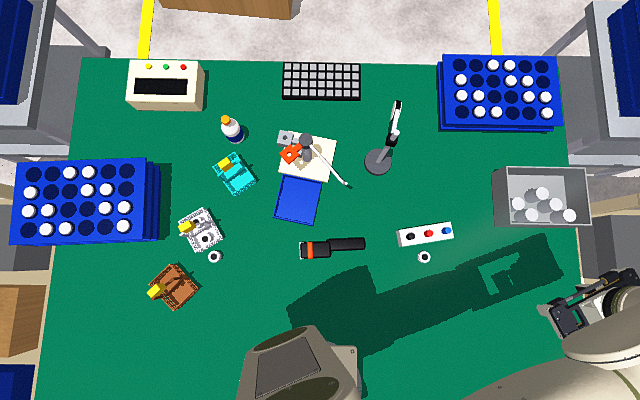

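View pics/side0.png

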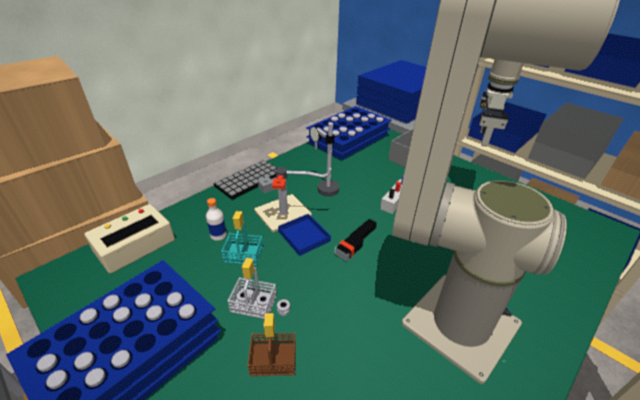

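The top view shows three baskets: turquoise (235,172), steel wire (201,229) and brown (173,286). The steel one fits, since it is grey wire and holds the turned parts. The pin heads are black (408,237), red (429,233) and blue (446,230), and red is the one meant. The stand's post is near (305,145), the orange lug at (290,153), the hook tip at (347,184) and the gauge at (380,160). I'll confirm these in an enlarged crop.

Run:
```python
from h import *
import pickle
C=pickle.load(open('c0.pkl','rb'));c=C['top'];s=C['side']
im=c['frame'][:,:,::-1]
def crop(im,x,y,w,h,k): return cv2.resize(im[y:y+h,x:x+w],None,fx=k,fy=k,interpolation=cv2.INTER_CUBIC)
A=crop(im,170,200,66,75,4);B=crop(im,390,210,80,60,5)
D=crop(im,265,120,100,110,5)[:,:]
si=s['frame'][:,:,::-1]
canvas=np.zeros((600,800,3),np.uint8)
def put(a,x,y):
    h=min(a.shape[0],600-y);w=min(a.shape[1],800-x);canvas[y:y+h,x:x+w]=a[:h,:w]
put(crop(im,170,200,66,75,4),0,0);put(crop(im,392,212,66,56,4),0,310);put(crop(im,268,122,88,60,6),270,0);put(crop(si,215,255,80,60,4),270,362)
cv2.imwrite('pics/crop1.png',canvas)
def mask(c,lo,hi,box):
    h=cv2.cvtColor(c['frame'],cv2.COLOR_RGB2HSV);m=cv2.inRange(h,lo,hi);z=np.zeros_like(m);x,y,w,hh=box;z[y:y+hh,x:x+w]=m[y:y+hh,x:x+w];return z
def comps(m,n=3,mina=6):
    k,l,st,ce=cv2.connectedComponentsWithStats(m);o=np.argsort(-st[1:,4])[:n]+1
    return [(st[i],ce[i].round(1),l==i) for i in o if st[i,4]>=mina]
def rep(name,c,lo,hi,box,z):
    for st,ce,_ in comps(mask(c,lo,hi,box)): print(name,st[:5],ce,onz(c,*ce,z).round(4))
pb=(390,215,75,40)
rep('red',c,(0,130,90),(8,255,255),pb,.062); rep('red2',c,(172,130,90),(180,255,255),pb,.062)
rep('blue',c,(100,120,60),(130,255,255),pb,.062)
rep('lug',c,(3,150,120),(20,255,255),(270,135,40,35),.172)
rep('yellow',c,(20,150,120),(35,255,255),(170,205,50,40),.135)
rep('yellowS',s,(20,150,120),(35,255,255),(235,250,25,30),.135)
m=mask(c,(100,150,60),(130,255,255),(265,170,65,60));cs=comps(m,1)
cnt=max(cv2.findContours(cs[0][2].astype(np.uint8),cv2.RETR_EXTERNAL,cv2.CHAIN_APPROX_NONE)[0],key=cv2.contourArea)
W=np.array([onz(c,*p[0],.025)[:2] for p in cnt],np.float32)
r=cv2.minAreaRect(W*1000);print('pan',r,cv2.boxPoints(r).round(1))
# pin block: white low saturation
h=cv2.cvtColor(c['frame'],cv2.COLOR_RGB2HSV)
m=mask(c,(0,0,150),(180,60,255),(392,215,66,35));cs=comps(m,1)
cnt=np.vstack(cv2.findContours(cs[0][2].astype(np.uint8),cv2.RETR_EXTERNAL,cv2.CHAIN_APPROX_NONE)[0])
W=np.array([onz(c,*p[0],.045)[:2] for p in cnt],np.float32);print('block',cv2.minAreaRect(W*1000))
```

```text
red [424 230   9   7  48] [428.1 233.1] [ 0.413  -0.2995  0.062 ]
blue [441 227  11   7  54] [446.  230.1] [ 0.422  -0.3489  0.062 ]
lug [279 143  24  21 249] [290.4 152.3] [0.6021 0.074  0.172 ]
yellow [178 220  18  13 148] [186.5 226.3] [0.4153 0.3324 0.135 ]
yellowS [242 259  11  20 153] [247.1 267.8] [0.4188 0.3314 0.135 ]
pan ((506.829833984375, 62.16191864013672), (116.90360260009766, 131.77606201171875), 78.80736541748047) [[430.8  17.6]
 [560.1  -8. ]
 [582.8 106.7]
 [453.5 132.3]]
block ((412.470947265625, -294.9218444824219), (46.881065368652344, 155.20599365234375), 10.164566040039062)
```

View pics/crop1.png

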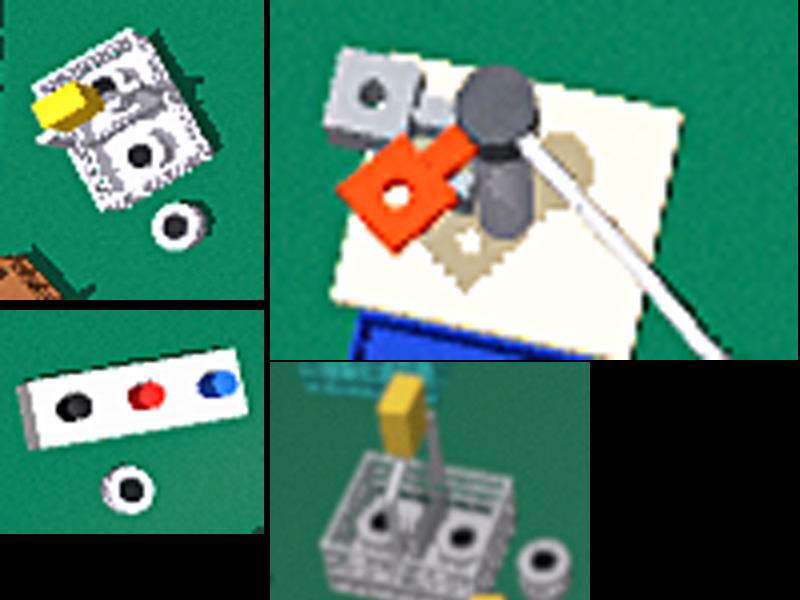

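The crop confirms both targets. The steel basket holds two turned parts and has the yellow grip block, and the red pin stands in the middle hole. The socket hole is at about (284.6,137.4), the lug hole at (288.8,154.3) and the post top at (305.4,138.7) in top-view pixels.

```bash
cat >> h.py <<'E'
def plan(X,yaw,s=None):
    """print tool-frame cm deltas to TCP target X and twist so tool x points along world yaw"""
    s=s or robot.read_state(); R=Ro.from_rotvec(s['orientation']).as_matrix()
    cur=np.arctan2(R[1,0],R[0,0]); d=(R.T@(np.array(X)-s['tool_pos']))*100
    tw=-( (yaw-cur+np.pi)%(2*np.pi)-np.pi)
    print('cm',d.round(2),'yaw now',round(cur,3),'twist',round(tw,3),'q6',s['q'][5].round(2),'tiltz',R[:,2].round(4))
E
python3 - <<'E'
from h import *
import pickle
C=pickle.load(open('c0.pkl','rb'));c=C['top'];s=C['side']
for n,u,v,z in [('socket',284.6,137.4,.158),('lug',288.8,154.3,.172),('post',305.4,138.7,.18),('tip',347,184.5,.194),('gauge base',379,161,0.0),('gaugebase.02',379,161,0.02),('dial',398,108,.215),('bottle cap',226,119,.14),('loose1',214,257,.025),('loose2',424,257,.025),('scanner',333,248,.03)]:
    print(n,onz(c,u,v,z).round(4))
f=c['frame']
h=cv2.cvtColor(f,cv2.COLOR_RGB2HSV)
# base plate cream
m=cv2.inRange(h,(10,5,200),(40,60,255));z=np.zeros_like(m);z[130:190,270:345]=m[130:190,270:345]
cnt=np.vstack(cv2.findContours(z,0,cv2.CHAIN_APPROX_NONE)[0]);W=np.array([onz(c,*p[0],.01)[:2] for p in cnt],np.float32);print('plate',cv2.minAreaRect(W*1000))
# steel basket: bright low-sat
m=cv2.inRange(h,(0,0,90),(180,50,255));z=np.zeros_like(m);z[203:256,170:228]=m[203:256,170:228]
k,l,st,ce=cv2.connectedComponentsWithStats(z);print(st[1:][st[1:,4]>20])
i=1+np.argmax(st[1:,4]);cnt=np.vstack(cv2.findContours((l==i).astype(np.uint8),0,cv2.CHAIN_APPROX_NONE)[0])
hull=cv2.convexHull(cnt)[:,0];print([(p.tolist(),onz(c,*p,.045)[:2].round(3).tolist()) for p in cv2.approxPolyDP(hull,2.5,True)[:,0]])
W=np.array([onz(c,*p,.045)[:2] for p in hull],np.float32);print('basket',cv2.minAreaRect(W*1000))
plan([.413,-.298,.2],0)
E
```

```text
socket [0.6456 0.0911 0.158 ]
lug [0.5968 0.0778 0.172 ]
post [0.6358 0.0368 0.18  ]
tip [ 0.5176 -0.0667  0.194 ]
gauge base [ 0.6304 -0.1786  0.    ]
gaugebase.02 [ 0.625  -0.1752  0.02  ]
dial [ 0.707  -0.1898  0.215 ]
bottle cap [0.6993 0.2488 0.14  ]
loose1 [0.3401 0.2883 0.025 ]
loose2 [ 0.3489 -0.2969  0.025 ]
scanner [ 0.3698 -0.0418  0.03  ]
plate ((640.7930908203125, 36.32093811035156), (148.8141632080078, 129.29840087890625), 78.86115264892578)
[[178 207  45  46 992]
 [208 251  13   5  41]]
[([202, 207], [0.477, 0.325]), ([222, 238], [0.392, 0.264]), ([195, 252], [0.353, 0.335]), ([179, 234], [0.401, 0.383]), ([178, 221], [0.437, 0.388])]
basket ((410.3132019042969, 330.804931640625), (107.71279907226562, 97.0827865600586), 33.49085998535156)
cm [ 24.18 -15.13   4.3 ] yaw now 0.451 twist 0.451 q6 -0.09 tiltz [-6.0e-04  1.6e-03 -1.0e+00]
```

The arm starts at about 0.92 rad, and the tip radius of 0.157 m and lug radius of 0.056 m both fit. I'll move in closed-fingered behind the bar.

Call:
apply_moves([
  [0,0,-5],
  [0,0,-5],
  [5.05,-3.02,0],
  [5.05,-3.02,0],
  [5.05,-3.02,0],
  [5.05,-3.02,0],
  [5.05,-3.02,0],
  [5.05,-3.02,0],
], twist=[0,0,0,0,0,0,0,0], gripper=0)

```text
t: 1.1
tool_pos: [0.4558, -0.2431, 0.3433]
orientation: [-3.062, -0.702, 0.0]
force: [0.7, -0.6, -0.9]
opening: 0.0178
gripper_force: 0.0
```

Call:
apply_moves([
  [5.05,-3.02,0],
  [5.05,-3.02,0],
  [5.05,-3.02,0],
  [5.05,-3.02,0],
  [0,0,0],
  [0,0,0],
  [0,0,0],
  [0,0,0],
], twist=[0,0,0,0,-0.18,-0.18,-0.18,-0.18])

```text
t: 2.1
tool_pos: [0.5842, -0.048, 0.343]
orientation: [-2.612, -1.743, 0.001]
force: [-0.7, -0.4, -0.8]
opening: 0.0007
gripper_force: 0.0
```

Call:
apply_moves([
  [0,0,0],
  [0,0,0],
  [0,0,0],
  [0,0,0],
  [0,0,0],
  [0,0,0],
  [0,0,0],
], twist=[-0.18,-0.18,-0.18,-0.18,-0.18,-0.18,0])

```text
t: 2.98
tool_pos: [0.5842, -0.0482, 0.3431]
orientation: [-1.355, -2.833, 0.0]
force: [0.9, -0.1, 0.4]
opening: 0.0008
gripper_force: 0.0
```

Run:
```python
from h import *
s=robot.read_state();print(s['tool_pos'],s['t'],s['q'])
plan([.584,-.048,.175],2.297)
c=cam('wrist');save(c,'w1.png');print(c['f'],c['cx'],c['cy'],-c['R'].T@c['t'])
```

```text
[ 0.58421466 -0.04818062  0.34308604] 2.975 [-1.69751799e-01  7.47541072e-02  1.36835148e+00  2.22677395e-05
  1.69947410e+00 -8.48662027e-01]
cm [1.000e-02 1.000e-02 1.681e+01] yaw now 2.25 twist -0.047 q6 -0.85 tiltz [-1.e-03  2.e-04 -1.e+00]
309.70691628693146 322.7388262545057 197.69211513854196 [0.53998417 0.00743545 0.48408268]
```

View pics/w1.png

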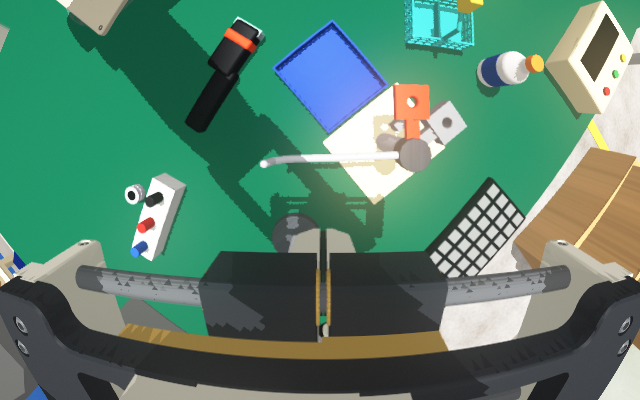

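The wrist view shows the bar at about (330,158) ahead of the fingers, the lug hole at (412,101), the socket at (447,122) and the gauge base near (292,232). I'll cross-check those positions.

Run:
```python
from h import *
c=cam('wrist')
for n,u,v,z in [('lug',412,101,.172),('sock',447,122,.158),('post',414,153,.18),('tip',264,163,.194),('gauge',292,234,.0),('red',146,225,.079),('pan c',330,77,.025)]: print(n,onz(c,u,v,z,True).round(4))
```

```text
lug [0.5999 0.0785 0.172 ]
sock [0.6479 0.0917 0.158 ]
post [0.6342 0.038  0.18  ]
tip [ 0.5235 -0.0618  0.194 ]
gauge [ 0.6206 -0.1762  0.    ]
red [ 0.4191 -0.2858  0.079 ]
pan c [0.5118 0.0598 0.025 ]
```

Call:
apply_moves([
  [0,0,4.2],
  [0,0,4.2],
  [0,0,4.2],
  [0,0,4.2],
  [1.0,0,0],
  [0.6,0,0],
  [1.0,0,0],
  [1.0,0,0],
], twist=[0,0,0,0,0,0.05,0.1,0.1])

```text
t: 4.08
tool_pos: [0.5641, -0.019, 0.1786]
orientation: [1.702, 2.637, 0.001]
force: [0.6, -2.6, 0.1]
opening: 0.0007
gripper_force: 0.9
```

Call:
apply_moves([
  [1.0,0,0],
  [1.0,0,0],
  [1.0,0,0],
  [1.0,0,0],
  [1.0,0,0],
  [0,0,0],
], twist=[0.1,0.1,0.1,0.1,0.1,0])

```text
t: 4.82
tool_pos: [0.5529, 0.0299, 0.1781]
orientation: [2.296, 2.141, 0.004]
force: [-0.9, 0.1, -0.0]
opening: 0.0004
gripper_force: 0.0
```

Run:
```python
from h import *
s=robot.read_state();print(s['tool_pos'],s['t'],s['force'])
P=np.array([.635,.037]);u=np.array([np.cos(np.radians(168.8)),np.sin(np.radians(168.8))]);n=np.array([-u[1],u[0]])
d=s['tool_pos'][:2]-P;print('radial',d@u,'tang(-y side +)',d@n)
plan([.635,.037,.175],np.radians(78.8))
c=cam('top');f=c['frame'];h=cv2.cvtColor(f,cv2.COLOR_RGB2HSV);m=cv2.inRange(h,(3,150,120),(20,255,255))[130:172,265:320];ys,xs=np.nonzero(m);print('lug',onz(c,xs.mean()+265,ys.mean()+130,.172),len(xs))
```

```text
[0.5528901  0.02993462 0.17813869] 4.825 [-0.90516151  0.11238216 -0.00890011]
radial 0.07917379343489012 tang(-y side +) 0.022879389746771533
cm [1.28 8.14 0.34] yaw now 1.501 twist 0.126 q6 0.03 tiltz [ 3.e-03  1.e-04 -1.e+00]
lug [nan nan nan] 0<stdin>:6: RuntimeWarning: Mean of empty slice.
  ret = ret.dtype.type(ret / rcount)
```

Call:
apply_moves([
  [0.5,0,0],
  [0.4,0,0],
  [0.2,0,0],
  [0.2,0,0],
  [0,0,0],
], twist=[0.126,0,0,0,0])

```text
t: 5.5
tool_pos: [0.5541, 0.0409, 0.1761]
orientation: [2.426, 1.994, -0.002]
force: [-2.5, -6.0, 3.8]
opening: 0.0003
gripper_force: 3.1
```

Call:
apply_moves([
  [0.15,0,0],
  [0.1,0,0],
  [0,0,0],
], twist=[0,0,0])

```text
t: 5.88
tool_pos: [0.5542, 0.0411, 0.1761]
orientation: [2.425, 1.991, -0.007]
force: [-4.8, -16.3, 6.5]
opening: 0.0007
gripper_force: 8.4
```

Run:
```python
from h import *
s=robot.read_state();print(s['tool_pos'],s['t'],s['force'])
plan([.413,-.298,.25],np.radians(100.2))
```

```text
[0.55418986 0.04113261 0.17612634] 5.875 [ -4.80326736 -16.25555011   6.4851438 ]
cm [-36.05  -7.24  -7.19] yaw now 1.375 twist -0.374 q6 0.18 tiltz [-0.001  -0.0053 -1.    ]
```

The bar is hard on its stop: 16 N with no further motion. I'll back off, rise and check.

Call:
apply_moves([
  [-0.6,0,0],
  [-2.5,0,0],
  [-1,0,-4],
  [0,0,-5],
  [0,0,-5],
  [0,0,0],
], twist=[0,0,0,0,0,0], gripper=5)

```text
t: 6.62
tool_pos: [0.5487, 0.0043, 0.3212]
orientation: [2.422, 1.991, 0.011]
force: [-0.6, 0.9, -0.6]
opening: 0.0497
gripper_force: 0.0
```

```bash
cat >> h.py <<'E'
def comps(m,n=3,mina=6):
    k,l,st,ce=cv2.connectedComponentsWithStats(m);o=np.argsort(-st[1:,4])[:n]+1
    return [(st[i],ce[i],(l==i).astype(np.uint8)) for i in o if st[i,4]>=mina]
def lughole(c):
    h=cv2.cvtColor(c['frame'],cv2.COLOR_RGB2HSV);m=cv2.inRange(h,(3,170,120),(20,255,255));out=[]
    for st,ce,mm in comps(m,3,60):
        cn,hi=cv2.findContours(mm,cv2.RETR_CCOMP,cv2.CHAIN_APPROX_NONE)
        for k,a in enumerate(cn):
            if hi[0][k][3]>=0 and len(a)>10:
                (u,v),r=cv2.minEnclosingCircle(a); M=a[:,0].mean(0); out.append((M,r,st[:5]))
    return out
E
python3 - <<'E'
from h import *
s=robot.read_state();print(s['tool_pos'],s['force'])
c=cam('wrist');save(c,'w2.png')
for M,r,st in lughole(c): print('wrist hole',M,r,st,onz(c,*M,.172,True))
t=cam('top')
for M,r,st in lughole(t): print('top hole',M,r,st,onz(t,*M,.172))
plan([.413,-.298,.25],np.radians(100.2))
E
```

```text
[0.54869663 0.00430053 0.32120037] [-0.55608595  0.93156897 -0.60935668]
wrist hole [204.42857143 176.42857143] 3.1623775959014893 [184 170  34  19 319] [0.43819071 0.04272601 0.172     ]
top hole [284.08333333 136.        ] 2.6000943183898926 [279 128  17  17 196] [0.64455693 0.09118827 0.172     ]
cm [-32.27  -7.27   6.55] yaw now 1.376 twist -0.373 q6 0.11 tiltz [ 1.e-03  4.e-04 -1.e+00]
```

View pics/w2.png

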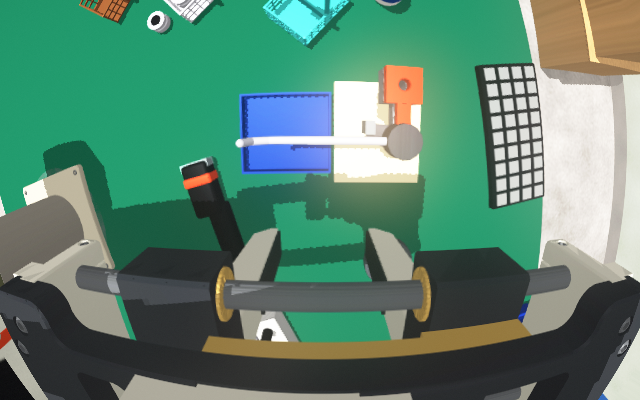

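The bar now lies over the blue pan, and the lug hole at (404,84) sits over the socket. Next is the pin.

Call:
apply_moves([
  [-5.54,-0.71,0],
  [-5.54,-0.71,0],
  [-5.54,-0.71,0],
  [-5.54,-0.71,0],
  [-5.54,-0.71,0],
  [-5.54,-0.71,0],
  [-5.54,-0.71,0],
  [0,0,4.5],
], twist=[0,0,0,0,0,0,0,-0.18])

```text
t: 7.72
tool_pos: [0.4214, -0.3707, 0.2713]
orientation: [2.237, 2.2, -0.001]
force: [1.6, -0.4, -0.8]
opening: 0.05
gripper_force: 0.0
```

Call:
apply_moves([
  [0,0,2.5],
  [0,0,0],
  [0,0,0],
], twist=[-0.18,-0.01,0])

```text
t: 8.1
tool_pos: [0.4224, -0.3662, 0.2458]
orientation: [-2.024, -2.403, -0.0]
force: [-0.4, -0.0, 0.7]
opening: 0.0496
gripper_force: 0.0
```

```bash
cat > pin.py <<'E'
from h import *
s=robot.read_state();print(s['tool_pos'],s['t'])
c=cam('wrist');save(c,'w3.png')
h=cv2.cvtColor(c['frame'],cv2.COLOR_RGB2HSV)
for n,lo,hi in(('red',(0,150,60),(7,255,255)),('blue',(105,150,60),(125,255,255))):
    for st,ce,m in comps(cv2.inRange(h,lo,hi),5,40):
        print(n,st,ce.round(1),'top79',onz(c,*ce,.079,True).round(4),'mid62',onz(c,*ce,.062,True).round(4))
E
python3 pin.py
```

```text
[ 0.42236025 -0.36624912  0.24580896] 8.1
blue [ 509  209  119   61 3896] [562.3 236.8] top79 [ 0.7577 -0.3768  0.079 ] mid62 [ 0.7768 -0.3813  0.062 ]
blue [  0 329  24  52 762] [  8.3 355.7] top79 [-0.3187 -0.9415  0.079 ] mid62 [-0.359  -0.9771  0.062 ]
blue [ 11 380  25  20 165] [ 24.9 394.2] top79 [-0.3542 -1.1308  0.079 ] mid62 [-0.3964 -1.1769  0.062 ]
blue [519 295  12  27 123] [524.1 307.3] top79 [ 0.7385 -0.4898  0.079 ] mid62 [ 0.7566 -0.5005  0.062 ]
```

View pics/w3.png

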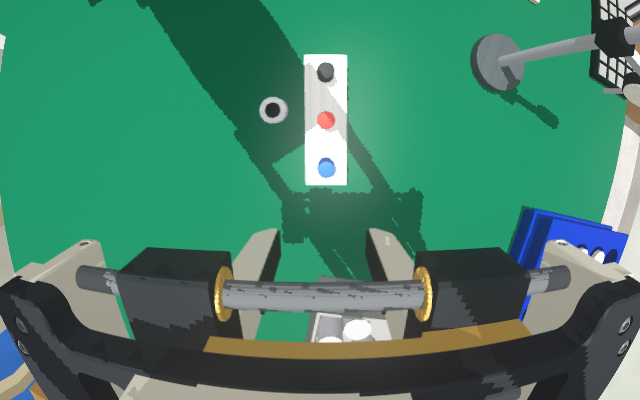

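The wrist view shows the black head at (325,72), red at (326,119), blue at (326,168) and loose part 2 at (273,110). Red is the target.

Run:
```python
from h import *
c=cam('wrist');h=cv2.cvtColor(c['frame'],cv2.COLOR_RGB2HSV)
def rep(n,m,x,y,w,hh):
    z=np.zeros_like(m);z[y:y+hh,x:x+w]=m[y:y+hh,x:x+w]
    for st,ce,mm in comps(z,1,20):
        a=max(cv2.findContours(mm,0,cv2.CHAIN_APPROX_NONE)[0],key=cv2.contourArea);(u,v),r=cv2.minEnclosingCircle(a)
        print(n,st,ce.round(1),(round(u,1),round(v,1)),r,'79:',onz(c,*ce,.079,True).round(4),'70:',onz(c,*ce,.070,True).round(4))
rep('red',cv2.inRange(h,(0,90,60),(10,255,255))|cv2.inRange(h,(170,90,60),(180,255,255)),310,100,32,40)
rep('blue',cv2.inRange(h,(100,100,60),(125,255,255)),310,150,32,35)
rep('black',cv2.inRange(h,(0,0,0),(180,255,110)),312,58,28,28)
m=cv2.inRange(h,(0,0,150),(180,70,255));z=np.zeros_like(m);z[45:195,295:360]=m[45:195,295:360]
st,ce,mm=comps(z,1)[0];a=np.vstack(cv2.findContours(mm,0,cv2.CHAIN_APPROX_NONE)[0])[:,0]
W=np.array([onz(c,*p,.045,True)[:2] for p in a],np.float32);print('block',cv2.minAreaRect(W*1000))
```

```text
red [317 111  17  17 238] [325.2 119. ] (325.2, 119.2) 8.740478515625 79: [ 0.4144 -0.2986  0.079 ] 70: [ 0.4145 -0.2987  0.07  ]
blue [318 157  16  20 254] [325.4 166.8] (325.2, 166.6) 9.669214248657227 79: [ 0.4228 -0.346   0.079 ] 70: [ 0.4231 -0.3474  0.07  ]
black [317  69  16  13  93] [323.5  75.9] (324.3, 72.9) 8.261783599853516 79: [ 0.4055 -0.2564  0.079 ] 70: [ 0.4054 -0.2552  0.07  ]
block ((414.54095458984375, -298.9167175292969), (48.252166748046875, 146.29202270507812), 9.60200023651123)
```

```bash
python3 -c "
from h import *
plan([.4145,-.2987,.077],np.radians(99.8))"
```

```text
cm [ 6.87  0.32 16.99] yaw now 1.743 twist 0.001 q6 -0.98 tiltz [ 0.0015 -0.0014 -1.    ]
```

Call:
apply_moves([
  [3.4,0.16,0],
  [3.4,0.16,0],
  [0,0,5],
  [0,0,5],
  [0,0,4],
  [0,0,2.9],
  [0,0,0],
], twist=[0,0,0,0,0,0,0])

```text
t: 9.07
tool_pos: [0.4128, -0.298, 0.0754]
orientation: [-2.019, -2.403, -0.0]
force: [-0.1, 0.0, 1.0]
opening: 0.0497
gripper_force: 0.0
```

Call:
apply_moves([
  [0,0,0],
  [0,0,0],
  [0,0,0],
], twist=[0,0,0], gripper=1, squeeze=30)

```text
t: 9.45
tool_pos: [0.4144, -0.2996, 0.0781]
orientation: [2.019, 2.404, -0.0]
force: [-0.2, -0.5, 0.6]
opening: 0.0246
gripper_force: 0.0
```

Run:
```python
from h import *
s=robot.read_state();print({k:s[k] for k in('t','tool_pos','force','opening','gripper_force','q')})
```

```text
{'t': 9.45, 'tool_pos': array([ 0.41442286, -0.29962901,  0.07809484]), 'force': array([-0.20145795, -0.46913924,  0.60493638]), 'opening': 0.024616214190751877, 'gripper_force': 0.0, 'q': array([-7.26268791e-01,  3.70961306e-02,  1.90136390e+00, -2.43938032e-05,
        1.20068836e+00, -9.00144710e-01])}
```

Call:
apply_moves([
  [0,0,0],
  [0,0,0],
  [0,0,0],
  [0,0,0],
], twist=[0,0,0,0])

```text
t: 9.95
tool_pos: [0.4141, -0.2994, 0.0775]
orientation: [2.019, 2.405, -0.0]
force: [-0.6, 1.2, 6.5]
opening: 0.0172
gripper_force: 30.0
```

Run:
```python
from h import *
for i in range(3):
    s=robot.read_state();print(s['tool_pos'],s['opening'],s['gripper_force'],s['force']);cam('side')
```

```text
[ 0.41407167 -0.29935818  0.07746096] 0.01721543063504651 30.001203417778015 [-0.62773677  1.20676436  6.48691231]
[ 0.41409803 -0.29940097  0.07749188] 0.017291898777200308 30.001210570335388 [-1.16658115  0.3742605   5.27483813]
[ 0.41410569 -0.29938325  0.07748249] 0.017112284161224796 30.00122755765915 [-0.41595108  0.16542669  5.96297007]
```

The pin is gripped at a 17 mm opening and 30 N. I'll lift it and carry it to just short of the socket.

Call:
apply_moves([
  [0,0,-2],
  [0,0,-5],
  [0,0,-5],
  [0,0,-5],
  [0,0,-5],
  [0,0,-5],
  [4,3.84,0],
  [4,3.84,0],
], twist=[0,0,0,0,0,0,0,0])

```text
t: 11.1
tool_pos: [0.476, -0.2064, 0.3474]
orientation: [2.022, 2.403, 0.0]
force: [0.6, 0.1, -0.6]
opening: 0.0176
gripper_force: 30.0
```

Call:
apply_moves([
  [4,3.84,0],
  [4,3.84,0],
  [4,3.84,0],
  [4,3.84,0],
  [4,3.84,0],
  [0,0,1],
  [0,0,1],
  [0,0,0],
], twist=[0,0,0,0,0,0.18,0.18,0])

```text
t: 12.1
tool_pos: [0.6293, 0.0236, 0.3249]
orientation: [-2.415, -2.006, 0.004]
force: [-0.2, 0.3, -0.5]
opening: 0.0173
gripper_force: 30.0
```

```bash
cat > lug.py <<'E'
from h import *
import sys
s=robot.read_state();print(s['tool_pos'],s['t'],s['opening'],s['gripper_force'])
c=cam('wrist');save(c,sys.argv[1])
for M,r,st in lughole(c): print('wrist hole',M,r,st,onz(c,*M,.172,True))
s=robot.read_state();print(s['tool_pos'])
plan([.6446,.0912,.25],np.radians(78.8))
E
python3 lug.py w4.png
```

```text
[0.62932336 0.0235991  0.32488962] 12.1 0.017292999464404553 29.99639332294464
wrist hole [89.23076923 37.69230769] 2.6875193119049072 [ 56  18  44  28 384] [0.39649344 0.2563176  0.172     ]
wrist hole [88.8125 29.8125] 5.590270042419434 [ 56  18  44  28 384] [0.39666399 0.26696569 0.172     ]
wrist hole [102.  11.] 3.1623775959014893 [ 85   0  29  18 288] [0.41952449 0.28216846 0.172     ]
wrist hole [105.85714286   3.5       ] 3.6401548385620117 [ 85   0  29  18 288] [0.42601724 0.28952212 0.172     ]
[0.62955128 0.02336937 0.32591463]
cm [6.95 0.26 7.59] yaw now 1.389 twist 0.013 q6 0.14 tiltz [-1.6e-03  1.0e-04 -1.0e+00]
```

View pics/w4.png

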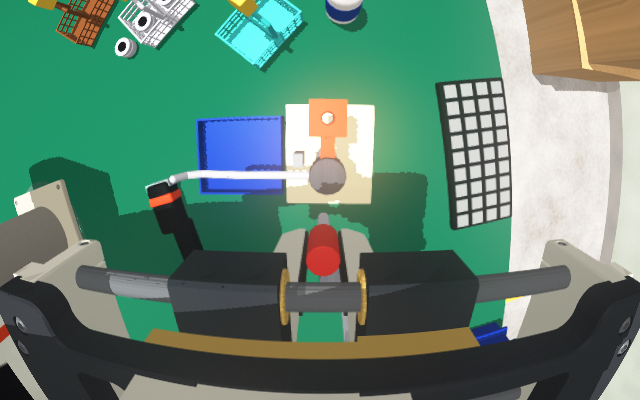

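The wrist view shows the lug hole at (328,117), bright and over the socket, and the pin upright between the pads with its foot at about (323,217).

```bash
cat > lug.py <<'E'
from h import *
s=robot.read_state();print(s['tool_pos'],s['t'],s['opening'])
c=cam('wrist');h=cv2.cvtColor(c['frame'],cv2.COLOR_RGB2HSV)
m=cv2.inRange(h,(3,70,120),(20,255,255));z=np.zeros_like(m);z[60:200,270:390]=m[60:200,270:390]
st,ce,mm=comps(z,1)[0];cn,hi=cv2.findContours(mm,cv2.RETR_CCOMP,cv2.CHAIN_APPROX_NONE);print(st)
for k,a in enumerate(cn):
    if hi[0][k][3]>=0 and len(a)>10:
        M=a[:,0].mean(0);print('hole',M,cv2.minEnclosingCircle(a),onz(c,*M,.172,True).round(4))
g=c['frame'][205:232,308:340].mean(2).astype(int)
T=s['tool_pos'];F=onz(c,323,216,T[2]-.0725,True);print('foot approx',F, 'minus tcp',(F-T).round(4))
print(g[::2,::2])
plan([.6446,.0912,.25],np.radians(78.8))
E
python3 lug.py
```

```text
[0.62955128 0.02336937 0.32591463] 12.15 0.017348746622512692
[ 308   99   40   67 1721]
hole [326.6969697  117.33333333] ((326.6428527832031, 117.5), 6.5318121910095215) [0.6468 0.092  0.172 ]
foot approx [0.63054622 0.02364718 0.25341463] minus tcp [ 0.001   0.0003 -0.0725]
[[110  94  95  93  93  94  95  94  95  94 108 125 125 124 125 112]
 [110  91  92  93  93  93  93  93  93  93  93  93  94 102  93  91]
 [109  91  91  91  92  92  92  91  92  91  91  91  91  91  90  89]
 [107  91  89  90  90  90  90  93  91  90  89  90  90  90  89  89]
 [107  89  88  89  89  89 130 156 155 131  87  88  88  87  88  86]
 [120  87  87  87  87 122 157 157 155 155 132 116 108 116 120 109]
 [108  86  87  86  85 136 156 156 155 155 136 119 119 118 118 118]
 [118 114 113 115 115 143 155 155 153 155 141 117 118 117 117 118]
 [117 117 116 117 118 143 155 154 154 155 145 115 117 118 117 116]
 [116 117 117 116 116 143 148 147 148 149 146 115 114 116 114 115]
 [115 115 116 112 101 104 101  97  97 100 109 100 114 115 115 115]
 [114 114 109  96  97  95  95  95  97  95  93  94  98 112 114 114]
 [112 111  94  93  94  95  93  96  94  93  94  93  94  95 112 113]
 [ 99  90  91  93  93  93  94  93  94  92  93  93  93  92 104  81]]
cm [6.95 0.23 7.66] yaw now 1.389 twist 0.014 q6 0.14 tiltz [-5.e-04  0.e+00 -1.e+00]
```

Call:
apply_moves([
  [3.5,0.17,0],
  [3.5,0.17,0],
  [0,0,4],
  [0,0,2.5],
  [0,0,1],
  [0,0,0],
  [0,0,0],
], twist=[0.015,0,0,0,0,0,0])

```text
t: 13.08
tool_pos: [0.6475, 0.0912, 0.2536]
orientation: [2.432, 1.987, 0.003]
force: [-0.3, 0.2, -0.4]
opening: 0.0178
gripper_force: 30.0
```

Run:
```python
from h import *
c=cam('wrist');t=cam('top');s=cam('side');print(robot.read_state()['tool_pos'],robot.read_state()['force'])
u,v=map(int,proj(s,[.6455,.0915,.18]));
a=cv2.resize(s['frame'][v-35:v+25,u-35:u+35],None,fx=6,fy=6,interpolation=2)
b=cv2.resize(c['frame'][170:290,250:400],None,fx=2.6,fy=2.6,interpolation=2)
cv=np.zeros((360,810,3),np.uint8);cv[:,:420]=a;cv[:312,420:810]=b
cv2.imwrite('pics/near.png',cv[:,:800,::-1]);print(u,v)
```

```text
[0.64734429 0.09132357 0.25320836] [-0.27945499 -0.94877853 -0.91518907]
264 175
```

View pics/near.png

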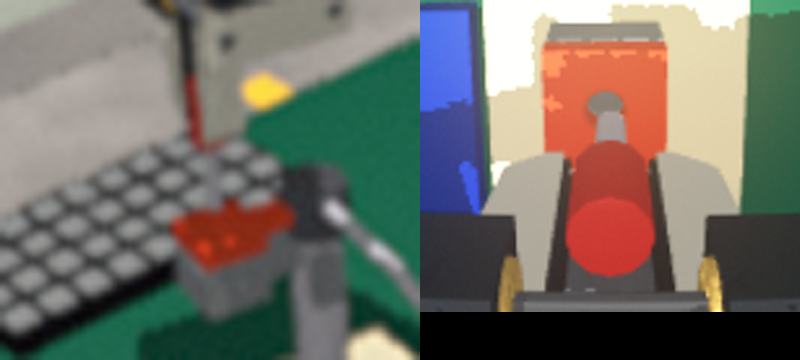

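The close-up shows the foot just above the lug hole, with the hole at about (321,209) and the foot at about (323.5,213) in wrist pixels. I'll measure the difference.

Run:
```python
from h import *
c=cam('wrist');s=robot.read_state();T=s['tool_pos'];print(T)
R=Ro.from_rotvec(s['orientation']).as_matrix()
h=cv2.cvtColor(c['frame'],cv2.COLOR_RGB2HSV)
print(h[200:226,312:334,1][::1])
print(h[200:226,312:334,2][::1])
def pp(u,v,z): return (R.T@(onz(c,u,v,z,True)-T)*1000).round(1)
for p in [(320.8,209.2),(321.5,209.2)]: print('hole',p,pp(*p,.172),onz(c,*p,.172,True))
zf=T[2]-.0725
for p in [(323.5,213),(323.5,214.5),(323.5,216)]: print('foot',p,pp(*p,zf))
# where TCP axis at foot z should be in pixels
for X in([0,0,.0725],[.004,0,.0685],[0,.004,.0685],[0,-.004,.0685]):
    q=c['R']@(T+R@np.array(X))+c['t'];th=np.arctan2(np.hypot(*q[:2]),q[2]);d=q[:2]/np.hypot(*q[:2])*th*c['f'];print(X,d+[c['cx'],c['cy']])
```

```text
[0.64717215 0.09134301 0.25284309]
[[168 170 170 171 171 171 170 171 171 170 173 172 170 172 173 173 171 173
  174 173 174 174]
 [171 171 171 171 171 172 171 172 170 172 172 174 171 173 172 173 173 173
  173 174 174 174]
 [170 171 171 171 172 172 172 172 172 172 173 173 173 173 173 174 174 175
  174 175 174 175]
 [172 172 173 172 172 172 172 173 171 172 173 173 173 173 173 173 174 174
  173 173 176 174]
 [172 173 173 173 173 173 172 173 169 162 170 173 173 175 175 174 175 174
  176 176 175 173]
 [171 172 172 173 172 158 146 132 120 109 124 134 154 169 174 175 176 175
  176 175 176 176]
 [172 173 174 171 161 116  83  58  38  36  36  65 104 138 159 174 175 176
  175 176 176 176]
 [173 174 172 160 118  55  38  38  36  38  36  36  39  53 105 168 175 175
  176 176 176 177]
 [174 173 160 118  47  40  36  38  36  37  36  38  39  41  63 131 168 178
  176 176 177 177]
 [175 166 128  63  39  39  38  38  37  35  37  38  40  39  46  71 145 171
  178 179 176 179]
 [174 166 121  35  35  37  39  37  37  37  35  40  39  37  37  36 140 173
  176 177 179 179]
 [173 169 130  58  35  35  37  37  35  35 
[... 3508 characters left out ...]
25 224 184 168 165 167 166 167 167 166 167 166 164 160 202
  225 224 224 224]
 [224 225 224 224 224 184 171 168 171 174 176 178 176 174 173 165 159 203
  224 224 224 224]
 [223 224 218 204 197 180 175 174 175 176 177 178 177 175 176 174 172 187
  201 209 223 224]]
hole (320.8, 209.2) [ 3.  -0.4 80.8] [0.64753068 0.09435416 0.172     ]
hole (321.5, 209.2) [ 3.   0.1 80.8] [0.64804524 0.09424813 0.172     ]
foot (323.5, 213) [ 2.7  1.6 72.5]
foot (323.5, 214.5) [ 1.5  1.6 72.5]
foot (323.5, 216) [ 0.4  1.6 72.5]
[0, 0, 0.0725] [321.29255422 216.50107539]
[0.004, 0, 0.0685] [321.25897292 212.96014108]
[0, 0.004, 0.0685] [326.86747238 218.26698431]
[0, -0.004, 0.0685] [315.68396453 218.28552742]
```

The hole mouth is at (321.1,212.3) and its inner wall is visible below it. The foot sits about 1.5 mm too far along tool +y. I'll correct that and descend gently.

Call:
apply_moves([
  [0,-0.15,0],
  [0,0,0.5],
  [0,0,0.4],
  [0,0,0.4],
  [0,0,0.4],
  [0,0,0],
], twist=[0,0,0,0,0,0])

```text
t: 14.02
tool_pos: [0.645, 0.0917, 0.234]
orientation: [-2.433, -1.987, 0.001]
force: [-0.5, -0.3, -1.0]
opening: 0.0177
gripper_force: 30.0
```

Call:
apply_moves([
  [0,0,0.4],
  [0,0,0.4],
  [0,0,0.5],
  [0,0,0.5],
  [0,0,0.5],
  [0,0,0.4],
  [0,0,0],
], twist=[0,0,0,0,0,0,0])

```text
t: 14.9
tool_pos: [0.6449, 0.0916, 0.2071]
orientation: [-2.433, -1.987, 0.001]
force: [-0.1, -0.0, -0.7]
opening: 0.0173
gripper_force: 30.0
```

Call:
apply_moves([
  [0,0,0.15],
  [0,0,0.1],
  [0,0,0.05],
  [0,0,0],
], twist=[0,0,0,0])

```text
t: 15.4
tool_pos: [0.6453, 0.0917, 0.2047]
orientation: [2.433, 1.987, 0.0]
force: [0.0, -0.1, -0.1]
opening: 0.0173
gripper_force: 30.0
```

Call:
apply_moves([
  [0,0,0],
  [0,0,0],
  [0,0,0],
  [0,0,0],
], twist=[0,0,0,0], gripper=4)

```text
t: 15.9
tool_pos: [0.6452, 0.0917, 0.2047]
orientation: [2.433, 1.987, 0.0]
force: [0.1, 0.4, 0.5]
opening: 0.0403
gripper_force: 0.0
```

Call:
apply_moves([
  [0,0,-2],
  [0,0,-4],
  [0,0,-4],
  [-4,0,-2],
  [-4,0,0],
  [0,0,0],
], twist=[0,0,0,0,0,0])

```text
t: 16.65
tool_pos: [0.6293, 0.0108, 0.3271]
orientation: [2.434, 1.982, 0.002]
force: [0.0, 0.1, 0.3]
opening: 0.04
gripper_force: 0.0
```

Run:
```python
from h import *
c=cam('wrist');s=cam('side');st=robot.read_state();print(st['tool_pos'],st['t'])
h=cv2.cvtColor(c['frame'],cv2.COLOR_RGB2HSV);m=cv2.inRange(h,(0,100,60),(3,255,255))|cv2.inRange(h,(175,100,60),(180,255,255));m[:60]=0;m[200:]=0
for a,ce,_ in comps(m,2,30): print('red',a,ce,onz(c,*ce,.206,True))
u,v=262,175
a=cv2.resize(s['frame'][v-35:v+25,u-35:u+35],None,fx=5,fy=5,interpolation=2)
b=cv2.resize(c['frame'][60:210,240:400],None,fx=2,fy=2,interpolation=2)
cv=np.zeros((300,670,3),np.uint8);cv[:,:350]=a;cv[:300,350:670]=b
cv2.imwrite('pics/pinin.png',cv[:,:,::-1])
R=Ro
plan([.4188,.3314,.30],np.radians(215.6))
t=cam('top')
ht=cv2.cvtColor(t['frame'],cv2.COLOR_RGB2HSV);hs=cv2.cvtColor(s['frame'],cv2.COLOR_RGB2HSV)
P=[]
for cc,hh,(x,y,w,k) in((t,ht,(170,205,50,40)),(s,hs,(235,250,25,30))):
    m=cv2.inRange(hh,(20,150,100),(35,255,255));z=np.zeros_like(m);z[y:y+k,x:x+w]=m[y:y+k,x:x+w];q=comps(z,1)[0];print(q[0],q[1]);P.append(q[1])
print(two(t,P[0],s,P[1]))
```

```text
[0.62941383 0.01320128 0.32591456] 16.75
cm [ 26.95 -27.02   2.57] yaw now 1.369 twist -2.394 q6 0.14 tiltz [ 1.4e-03  4.0e-04 -1.0e+00]
[178 220  18  13 145] [186.42068966 226.39310345]
[242 259  12  19 172] [247.62209302 267.89534884]
(array([0.41506251, 0.33180277, 0.13786585]), np.float64(0.0007395429326312042))
```

View pics/pinin.png

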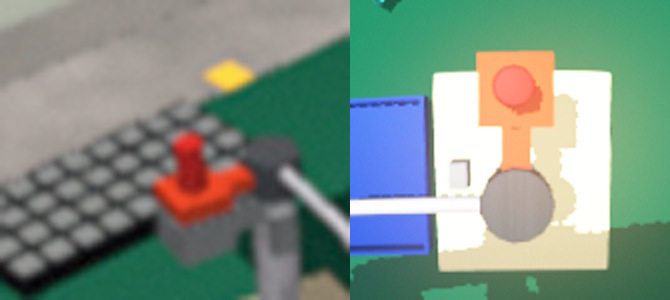

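The pin is home: the red head rests flat on the orange lug in both views. Next is the basket.

Call:
apply_moves([
  [4.68,-3.13,0],
  [4.68,-3.13,0],
  [4.68,-3.13,0],
  [4.68,-3.13,0],
  [4.68,-3.13,0],
  [4.68,-3.13,0],
  [4.68,-3.13,0],
  [0,0,0],
], twist=[0,0,0,0,0,0,0,-0.18], gripper=6)

```text
t: 17.8
tool_pos: [0.4769, 0.3829, 0.3244]
orientation: [-2.234, -2.207, 0.0]
force: [0.2, -0.2, 0.1]
opening: 0.0601
gripper_force: 0.0
```

Call:
apply_moves([
  [0,0,0],
  [0,0,0],
  [0,0,0],
  [0,0,0],
  [0,0,0],
  [0,0,0],
  [0,0,0],
  [0,0,0],
], twist=[-0.18,-0.18,-0.18,-0.18,-0.18,-0.18,-0.18,-0.18])

```text
t: 18.8
tool_pos: [0.4792, 0.3792, 0.3247]
orientation: [-0.226, -3.133, -0.0]
force: [0.7, -0.5, 0.2]
opening: 0.0602
gripper_force: 0.0
```

Call:
apply_moves([
  [0,0,0],
  [0,0,0],
  [0,0,0],
  [0,0,0],
  [0,0,0],
  [0,0,0],
], twist=[-0.18,-0.18,-0.18,-0.18,-0.05,0])

```text
t: 19.55
tool_pos: [0.4793, 0.3791, 0.3246]
orientation: [0.957, -2.992, -0.0]
force: [-0.2, 0.7, -0.3]
opening: 0.0603
gripper_force: 0.0
```

Run:
```python
from h import *
c=cam('wrist');s=robot.read_state();print(s['tool_pos'],s['t'],s['q'])
h=cv2.cvtColor(c['frame'],cv2.COLOR_RGB2HSV);m=cv2.inRange(h,(20,110,80),(36,255,255));m[260:]=0
for st,ce,mm in comps(m,4,40):
    a=max(cv2.findContours(mm,0,cv2.CHAIN_APPROX_NONE)[0],key=cv2.contourArea)
    W=np.array([onz(c,*p,.1555,True)[:2] for p in a[:,0]],np.float32);V=h[:,:,2][mm>0]
    print(st,ce.round(1),onz(c,*ce,.145,True).round(4),cv2.minAreaRect(W*1000),np.percentile(V,[5,50,95]))
    # top face only: brightest mode
    hist=np.bincount(V,minlength=256);print('modes',np.argsort(-hist)[:6])
plan([.4151,.3318,.146],np.radians(215))
cv2.imwrite('pics/w6.png',c['frame'][:,:,::-1])
```

```text
[0.47940355 0.37887037 0.32459889] 19.6 [ 5.84796775e-01  1.41930950e-01  1.32956273e+00  1.88773403e-04
  1.67039855e+00 -1.60416599e+00]
[429  24  39  26 735] [448.   35.6] [0.2654 0.3921 0.145 ] ((269.4801940917969, 390.14239501953125), (26.37863540649414, 46.60630416870117), 51.37370681762695) [151. 234. 255.]
modes [255 168 167 169 170 171]
[163 175  37  23 650] [181.3 186.3] [0.5745 0.2473 0.145 ] ((570.0390625, 249.84295654296875), (23.057464599609375, 46.885223388671875), 40.967002868652344) [169.  203.5 230. ]
modes [229 230 173 172 171 228]
[ 18 203   8  29 141] [ 21.2 216.8] [ 0.8099 -0.0037  0.145 ] ((798.4850463867188, 7.08713960647583), (15.224748611450195, 52.816219329833984), 89.72740936279297) [252. 255. 255.]
modes [255 252 254 227 249 218]
[307 100  26  18  93] [313.4 108.7] [0.4208 0.3245 0.145 ] ((417.1969909667969, 329.68988037109375), (17.047021865844727, 24.645774841308594), 34.97079086303711) [250. 255. 255.]
modes [255 253 252 254 251 250]
cm [ 7.96 -0.11 17.86] yaw now -2.523 twist 0.007 q6 -1.6 tiltz [-4.e-04 -0.e+00 -1.e+00]
```

Run:
```python
from h import *
f=cv2.imread('pics/w6.png');h=cv2.cvtColor(f,cv2.COLOR_BGR2HSV)
c=cam('wrist')
w=np.s_[85:150,285:355]
for T in(40,70,100):
    m=cv2.inRange(h,(18,T,120),(45,255,255));z=np.zeros_like(m);z[w]=m[w]
    st,ce,mm=comps(z,1)[0]
    a=max(cv2.findContours(mm,0,cv2.CHAIN_APPROX_NONE)[0],key=cv2.contourArea)
    W=np.array([onz(c,*p,.1555,True)[:2] for p in a[:,0]],np.float32)
    print(T,st,ce.round(1),cv2.minAreaRect(W*1000))
for r in range(92,146,2): print(r,' '.join('%3d'%x for x in h[r,294:346:2,1]),'|',' '.join('%2d'%x for x in h[r,294:346:2,0]))
```

```text
40 [306 100  31  19 536] [321.1 109. ] ((416.6399230957031, 331.1735534667969), (17.61791229248047, 30.0786190032959), 32.0859489440918)
70 [306 100  31  19 509] [321.4 108.9] ((416.5708923339844, 331.16448974609375), (17.3211727142334, 29.786760330200195), 32.830345153808594)
100 [307 100  30  18 327] [317.6 109.2] ((416.1075439453125, 331.2453918457031), (17.04704475402832, 28.673748016357422), 34.939430236816406)
92  47   1   0   0   0   0   0   0   2   2   0   0   4  14  10   9   9   7   2   0   0   0   0   0   3   4 | 77 120  0  0  0  0  0  0 135 135  0  0 30 40 38 30 38 30 120  0  0  0  0  0 130 130
94  35   0   0   0   0   0   0   0   2   3   0   0   2  10  12   9   9  11   0   0   0   0   0   0   5   2 | 81  0  0  0  0  0  0  0 120 130  0  0 135 38 36 30 38 36  0  0  0  0  0  0 128 135
96  33   1   2   0   0   0   0   0   3   4   1   0   1   3  13  12   9   1   0   0   0   0   0   1   2   2 | 82 120 135  0  0  0  0  0 140 130 150  0 120 130 25 30 23 150  0  0  0  0  0 120 120 120
98  26   0   1   0   0   0   0   0   0   2   3   0   0   0   0   0   1   0   0   0   0   0   0   
[... 3956 characters left out ...]
0 150 120 120  0 120  0  0  0 150 135 120  0  0  0  0  0  0  0  0  0  0 120 120 120 135
140   0   0   1   1   0   1   0   0   0   1   1   0   0   0   0   0   0   0   0   0   0   0   3   4   4   3 |  0  0 120 120  0 120  0  0  0 150 150  0  0  0  0  0  0  0  0  0  0  0 120 120 130 120
142   0   3   1   2   1   2   1   2   2   2   1   1   0   1   0   0   0   0   0   0   0   0   2   4   4   0 |  0 130 120 120 120 120 150 120 135 135 150 150  0 120  0  0  0  0  0  0  0  0 135 130 130  0
144   1   2   3   2   2   2   2   3   2   2   3   3   2   2   3   3   3   2   4   4   1   1   4   3   5   1 | 90 135 130 135 135 135 135 130 135 135 130 130 135 135 150 140 130 135 130 130 120 120 140 130 113 120
```

The grip block's top measures 17.6 x 30.1 mm at (0.4166, 0.3312), axis 32.5°, which matches the given size. I'll grasp it across the 30 mm.

```bash
python3 -c "
from h import *
plan([.4166,.3312,.144],np.radians(212.5))"
```

```text
cm [ 7.88 -0.23 18.06] yaw now -2.524 twist 0.051 q6 -1.6 tiltz [-2.e-04  0.e+00 -1.e+00]
```

Call:
apply_moves([
  [3.94,-0.11,0],
  [3.94,-0.12,0],
  [0,0,5],
  [0,0,5],
  [0,0,4],
  [0,0,3],
  [0,0,1.1],
  [0,0,0],
], twist=[0,0.05,0,0,0,0,0,0])

```text
t: 20.65
tool_pos: [0.4169, 0.3305, 0.1436]
orientation: [0.88, -3.015, 0.0]
force: [0.1, -0.0, 0.7]
opening: 0.0598
gripper_force: 0.0
```

Call:
apply_moves([
  [0,0,0],
  [0,0,0],
  [0,0,0],
  [0,0,0],
  [0,0,0],
  [0,0,0],
], twist=[0,0,0,0,0,0], gripper=2, squeeze=45)

```text
t: 21.4
tool_pos: [0.4172, 0.3308, 0.1441]
orientation: [-0.881, 3.015, 0.001]
force: [-1.8, 0.8, 5.2]
opening: 0.0298
gripper_force: 45.0
```

Grasped, at a 29.8 mm opening. I'll lift gently and carry it to a point outside the hook tip.

Call:
apply_moves([
  [0,0,-0.5],
  [0,0,-1.5],
  [0,0,-2],
  [0,0,-2],
  [0,0,-2],
  [0,0,-1.25],
  [0,0,-0.5],
  [0,0,0],
], twist=[0,0,0,0,0,0,0,0])

```text
t: 22.4
tool_pos: [0.4171, 0.3305, 0.2411]
orientation: [0.881, -3.016, 0.0]
force: [-0.1, -0.6, -4.7]
opening: 0.0298
gripper_force: 45.0
```

Call:
apply_moves([
  [0.8,-1,0],
  [1.6,-1.9,0],
  [2.3,-2.9,0],
  [2.3,-2.9,0],
  [2.3,-2.9,0],
  [2.3,-2.9,0],
  [1.9,-2.3,0],
  [1.2,-1.5,0],
], twist=[0,0,0,0,0,0,0,0])

```text
t: 23.4
tool_pos: [0.3907, 0.0953, 0.2403]
orientation: [0.878, -3.015, 0.001]
force: [0.2, 0.5, -4.4]
opening: 0.03
gripper_force: 45.0
```

Call:
apply_moves([
  [0.8,-0.9,0],
  [0,0,0],
  [0,0,0],
  [0,0,0],
  [0,0,0],
  [0,0,0],
  [0,0,0],
  [0,0,0],
], twist=[0.05,0.1,0.11,0.12,0.12,0.12,0.09,0.05])

```text
t: 24.4
tool_pos: [0.3894, 0.0853, 0.2406]
orientation: [-0.307, -3.126, 0.0]
force: [0.5, 0.4, -4.1]
opening: 0.03
gripper_force: 45.0
```

Run:
```python
from h import *
s=robot.read_state();print(s['tool_pos'],s['t'],s['opening'],s['gripper_force'],s['force'])
c=cam('wrist');cv2.imwrite('pics/w7.png',c['frame'][:,:,::-1])
t=cam('top');sd=cam('side');cv2.imwrite('pics/t7.png',t['frame'][:,:,::-1]);cv2.imwrite('pics/s7.png',sd['frame'][:,:,::-1])
plan([.507,.0627,.2415],np.radians(168.8))
# yellow & hook in side: hook bar bright near projected tip
print('tip px side',proj(sd,[.6345-.152*.981,.0375+.152*.194,.194]),'top',proj(t,[.6345-.152*.981,.0375+.152*.194,.194]))
P=[]
for cc in(t,sd):
    h=cv2.cvtColor(cc['frame'],cv2.COLOR_RGB2HSV);m=cv2.inRange(h,(20,130,80),(35,255,255));x,y=map(int,proj(cc,s['tool_pos']-[0,0,.009]));z=np.zeros_like(m);z[y-15:y+15,x-18:x+18]=m[y-15:y+15,x-18:x+18]
    q=comps(z,1);print(q[0][0] if q else None,x,y)
# bar mask in wrist view near hook: bright, low sat
h=cv2.cvtColor(c['frame'],cv2.COLOR_RGB2HSV)
```

```text
[0.38935635 0.08525449 0.24063976] 24.4 0.030013598311102035 44.971314668655396 [ 0.54305992  0.43733944 -4.0926504 ]
cm [-11.97   0.03  -0.08] yaw now 2.95 twist 0.003 q6 -1.29 tiltz [-6.e-04  0.e+00 -1.e+00]
tip px side (np.float64(307.3355822433693), np.float64(190.8050675283467)) top (np.float64(291.27728583579636), np.float64(196.72039186865817))
None 280 235
[326 189   9  18 143] 327 197
```

Call:
apply_moves([
  [-0.6,0,-0.1],
  [-1.2,0,0],
  [-1.6,0,0],
  [-1.6,0,0],
  [-1.2,0,0],
  [-0.8,0,0],
  [0,0,0],
], twist=[0,0,0,0,0,0,0])

```text
t: 25.42
tool_pos: [0.4588, 0.0718, 0.242]
orientation: [-0.301, -3.127, 0.0]
force: [0.3, -0.5, -5.2]
opening: 0.0297
gripper_force: 45.0
```

Run:
```python
from h import *
sd=cam('side');t=cam('top');c=cam('wrist')
s=robot.read_state();print(s['tool_pos'],s['force'])
a=cv2.resize(sd['frame'][145:245,255:355],None,fx=4,fy=4,interpolation=2)
b=cv2.resize(c['frame'][180:330,260:380],None,fx=2.6,fy=2.6,interpolation=2)
cv=np.zeros((400,800,3),np.uint8);cv[:,:400]=a;cv[:390,410:722]=b
cv2.imwrite('pics/thread.png',cv[:,:,::-1])
```

```text
[0.45817782 0.07202003 0.24208581] [-0.50323254 -0.05789521 -4.7493536 ]
```

View pics/thread.png

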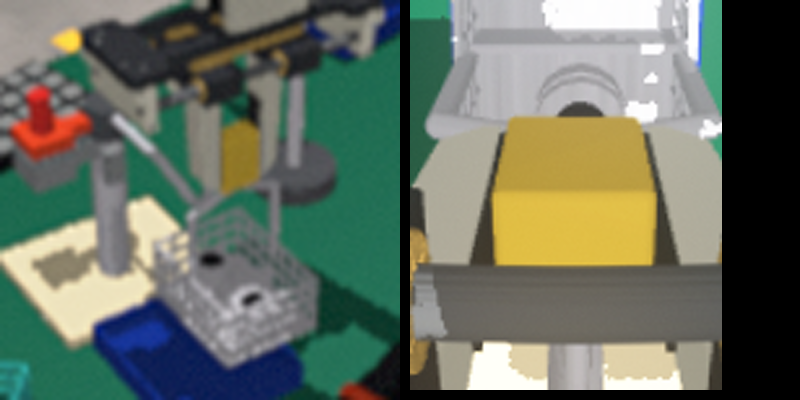

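The side view shows the basket upright with both parts inside and its handle just outside the hook tip. In the wrist view the bar at (575,370) lines up with the grip block's centre at (575,190), so the lateral alignment is good. I'll check the prediction in the side view numerically.

Run:
```python
from h import *
sd=cam('side');s=robot.read_state();T=s['tool_pos']
P=np.array([.6345,.0375]);u=np.array([-.981,.194]);v=np.array([.194,.981])
def cr(X): a=proj(sd,X);return [round((a[0]-255)*4),round((a[1]-145)*4)]
def st(r,y,z): return [*(P+r*u+y*v),z]
print('bar85',cr(st(.085,0,.172)),'seat',cr(st(.13,0,.163)),'tip',cr(st(.152,0,.194)))
d=(T[:2]-P);print('handle r',d@u,'y',d@v)
r,y=d@u,d@v;b=T[2]-.144
print('peak',cr(st(r,y,b+.1085)),'legs',cr(st(r,y+.034,b+.098)),cr(st(r,y-.034,b+.098)))
g=cv2.cvtColor(sd['frame'],cv2.COLOR_RGB2HSV)
for yy in range(184,202,2): print(yy,' '.join('%3d/%2d'%(g[yy,x,2],g[yy,x,1]//10) for x in range(290,316,2)))
```

```text
bar85 [161, 162] seat [193, 203] tip [209, 183]
handle r 0.1796904264174758 y -0.00032315122816554964
peak [231, 188] legs [190, 217] [272, 185]
184 105/17 108/ 7 120/ 0 107/ 6 105/19 106/19 115/ 5 128/ 2 138/ 2 136/ 2 138/11 144/18 145/18
186 106/18 106/18 112/ 7 125/ 0 108/11 107/19 110/ 6 128/ 2 138/ 2 137/ 2 139/10 145/19 145/18
188 105/18 106/18 107/17 114/ 2 121/ 0 105/13 109/11 124/ 2 140/ 2 136/ 2 139/10 145/19 145/18
190 106/18 106/18 107/19 107/14 117/ 1 120/ 1 107/16 111/11 137/ 2 137/ 2 139/11 145/19 145/19
192 106/19 105/19 106/18 108/19 108/13 123/ 0 112/ 4 105/17 116/ 2 126/ 1 138/10 139/15 114/11
194 148/ 5 166/ 5 104/15 108/18 107/18 109/ 7 120/ 0 106/ 4 111/ 0 123/ 0 120/ 1 106/ 9 109/19
196 240/ 5 245/ 5 178/ 5 102/16 106/19 107/18 109/ 7 114/ 1 128/ 0 117/ 3 108/15 110/17 110/12
198 237/ 5 237/ 5 243/ 5 181/ 5 107/15 107/18 158/ 2 144/ 0 114/ 4 107/14 112/ 7 113/ 4 111/ 2
200 237/ 5 237/ 5 237/ 5 242/ 5 181/ 5 108/14 147/ 0 113/ 2 112/ 6 113/ 5 112/ 3 112/ 9 111/ 5
```

Call:
apply_moves([
  [-0.8,0,0],
  [-1,0,0],
  [-1,0,0],
  [-1,0,0],
  [-0.8,0,0],
  [-0.37,0,0],
  [0,0,0],
  [0,0,0],
], twist=[0,0,0,0,0,0,0,0])

```text
t: 26.62
tool_pos: [0.5071, 0.0625, 0.2421]
orientation: [-0.301, -3.127, -0.0]
force: [0.4, -0.1, -5.2]
opening: 0.0299
gripper_force: 45.0
```

```bash
cat > rs.py <<'E'
from h import *
s=robot.read_state();T=s['tool_pos']
P=np.array([.6345,.0375]);u=np.array([-.981,.194]);v=np.array([.194,.981]);d=T[:2]-P
print('r,y',(d@u).round(4),(d@v).round(4),T[2].round(4),'under',(T[2]-.0355).round(4),s['force'],s['t'],s['opening'])
E
python3 rs.py
```

```text
r,y 0.1299 -0.0002 0.2421 under 0.2066 [ 0.40256844 -0.12802454 -5.20274085] 26.625 0.029945971495318607
```

Call:
apply_moves([
  [0,0,0.4],
  [0,0,0.7],
  [0,0,0.8],
  [0,0,0.8],
  [0,0,0.5],
  [0,0,0.3],
  [0,0,0],
  [0,0,0],
], twist=[0,0,0,0,0,0,0,0])

```text
t: 27.62
tool_pos: [0.5075, 0.0624, 0.2075]
orientation: [0.301, 3.127, 0.0]
force: [-0.8, 0.1, -4.3]
opening: 0.0295
gripper_force: 45.0
```

Call:
apply_moves([
  [0,0,0.15],
  [0,0,0.15],
  [0,0,0.1],
  [0,0,0],
], twist=[0,0,0,0])

```text
t: 28.12
tool_pos: [0.508, 0.0625, 0.204]
orientation: [0.301, 3.125, 0.001]
force: [1.4, 1.7, 2.8]
opening: 0.0296
gripper_force: 45.0
```

The handle is seated, with the force reversed at z = 0.204. I'll release it gently.

Call:
apply_moves([
  [0,0,0],
  [0,0,0],
  [0,0,0],
  [0,0,0],
], twist=[0,0,0,0], gripper=3.4, squeeze=10)

```text
t: 28.62
tool_pos: [0.5072, 0.0624, 0.203]
orientation: [-0.301, -3.127, 0.0]
force: [-0.3, -0.0, -0.3]
opening: 0.0343
gripper_force: 0.0
```

Call:
apply_moves([
  [0,0,0],
  [0,0,0],
  [0,0,0],
  [0,0,0],
  [0,0,0],
  [0,0,0],
  [0,0,0],
  [0,0,0],
], twist=[0,0,0,0,0,0,0,0], gripper=6)

```text
t: 29.62
tool_pos: [0.5073, 0.0625, 0.2031]
orientation: [-0.301, -3.127, -0.0]
force: [-0.4, -0.7, 0.6]
opening: 0.06
gripper_force: 0.0
```

```bash
cat > bk.py <<'E'
from h import *
t=cam('top');sd=cam('side');s=robot.read_state();print(s['t'],s['tool_pos'],s['force'],s['opening'])
cv2.imwrite('pics/s9.png',sd['frame'][:,:,::-1])
P=[]
for cc in(sd,t):
    h=cv2.cvtColor(cc['frame'],cv2.COLOR_RGB2HSV);m=cv2.inRange(h,(20,130,60),(35,255,255));x,y=map(int,proj(cc,[.507,.0627,.193]));z=np.zeros_like(m);z[y-16:y+16,x-16:x+16]=m[y-16:y+16,x-16:x+16]
    q=comps(z,1);print((q[0][0],q[0][1]) if q else None,x,y)
    if q: P.append(q[0][1])
if len(P)==2: print(two(sd,P[0],t,P[1]))
E
python3 bk.py
```

```text
29.725 [0.50724798 0.06246808 0.20313044] [-0.35693088  1.33084174  0.16413455] 0.059868880170440605
(array([298, 178,  11,  17, 149], dtype=int32), array([302.76510067, 185.84563758])) 303 187
None 293 187
```

Free and hanging where predicted. I'll rise straight up, then back away.

Call:
apply_moves([
  [0,0,-1],
  [0,0,-2],
  [0,0,-4],
  [0,0,-5],
  [0,0,-5],
  [5,0,0],
  [5,0,0],
  [5,0,0],
], twist=[0,0,0,0,0,0,0,0])

```text
t: 30.72
tool_pos: [0.3587, 0.0912, 0.375]
orientation: [0.301, 3.125, 0.001]
force: [0.5, -0.3, 1.2]
opening: 0.0601
gripper_force: 0.0
```

Call:
apply_moves([
  [5,0,0],
  [0,0,0],
  [0,0,0],
  [0,0,0],
  [0,0,0],
  [0,0,0],
  [0,0,0],
  [0,0,0],
], twist=[0,0,0,0,0,0,0,0])

```text
t: 31.72
tool_pos: [0.311, 0.1005, 0.373]
orientation: [-0.301, -3.127, 0.0]
force: [0.2, 0.1, 0.6]
opening: 0.0598
gripper_force: 0.0
```

```bash
cat >> bk.py <<'E'
if len(P)==2:
    X=two(sd,P[0],t,P[1])[0];d=X[:2]-[.6345,.0375];print('r,y,z',d@[-.981,.194],d@[.194,.981],X[2])
h=cv2.cvtColor(t['frame'],cv2.COLOR_RGB2HSV)
u,v=map(int,proj(t,[.507,.0627,.08]));m=cv2.inRange(h,(0,0,90),(180,60,255));z=np.zeros_like(m);z[v-30:v+30,u-35:u+22]=m[v-30:v+30,u-35:u+22]
q=comps(z,1)[0];print('basket blob',q[0],q[1]);a=np.vstack(cv2.findContours(q[2],0,cv2.CHAIN_APPROX_NONE)[0])[:,0]
W=np.array([onz(t,*p,.1035)[:2] for p in a],np.float32);print(cv2.minAreaRect(W*1000))
# dark bores of the two parts
b=cv2.inRange(h,(0,0,0),(180,120,70));z=np.zeros_like(b);z[v-25:v+25,u-30:u+30]=b[v-25:v+25,u-30:u+30]
for k in comps(z,4,8): print('bore',k[0],k[1].round(1),onz(t,*k[1],.085).round(4))
cv2.imwrite('pics/t9.png',t['frame'][:,:,::-1])
E
python3 bk.py
```

```text
31.825 [0.31093571 0.10057963 0.37311693] [-0.25324349 -0.32228987 -0.47258353] 0.06002660149245523
(array([297, 178,  12,  17, 150], dtype=int32), array([302.81333333, 185.45333333])) 303 187
(array([287, 182,  14,  12, 134], dtype=int32), array([293.29104478, 187.55970149])) 293 187
(array([0.50737343, 0.06284554, 0.19896176]), np.float64(0.0012183064810675807))
r,y,z 0.12962819672556902 0.00020142257734391544 0.19896176358386986
basket blob [ 278  165   39   53 1359] [296.74172185 189.13097866]
((516.906982421875, 58.986297607421875), (140.46900939941406, 101.84415435791016), 1.0407342910766602)
bore [290 203   7   7  29] [292.9 205.6] [0.4794 0.0695 0.085 ]
```

Run:
```python
from h import *
a=cam('side')
for i in range(8): robot.read_camera('top')
b=cam('side');d=np.abs(a['frame'].astype(int)-b['frame']).max(2)[150:260,240:360];print('moved px',(d>25).sum())
h=cv2.cvtColor(b['frame'],cv2.COLOR_RGB2HSV);m=cv2.inRange(h,(0,0,0),(180,130,60));z=np.zeros_like(m)
P=np.array([.6345,.0375]);u=np.array([-.981,.194])
for r in(.105,.155): print('expect bore',proj(b,[*(P+r*u),.0865]))
x,y=map(int,proj(b,[*(P+.13*u),.0865]));z[y-22:y+22,x-28:x+28]=m[y-22:y+22,x-28:x+28]
for k in comps(z,5,4): print(k[0],k[1].round(1))
w=cv2.inRange(h,(0,100,60),(3,255,255))|cv2.inRange(h,(176,100,60),(180,255,255));w[:150]=0;w[200:]=0;w[:,300:]=0
for k in comps(w,1): print('red',k[0],k[1])
```

```text
moved px 0
expect bore (np.float64(299.2421954808667), np.float64(211.37961863531166))
expect bore (np.float64(308.03466737736204), np.float64(220.32673977435812))
[321 193  10   3  20] [326.  193.9]
[298 210   3   2   6] [299.  210.5]
red [259 166  10  13  73] [264.38356164 172.23287671]
```

Both bores are found, one in the side view and one in the top view. The basket is at rest and level, and the pin is home.

```bash
python3 -c "
from plant import robot
print(robot.close_job())"
```

```text
the job is handed in; nothing more can be done
None
```

The job is handed in at about 32 s: the hook arm is at its stop over the pan, the red pin is home through the lug, and the steel basket hangs upright and still on the hook with both parts inside.

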